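# Choose the lantern to light

### The arm

A 6-joint arm with a two-finger parallel gripper is mounted at the origin on the work surface. World frame = base frame: x ahead of the robot, y to its left, z up, the work surface at z = 0. Lengths are in m, angles in rad, forces in N, time in s.
With the tool pointing down it reaches from about 0.35 to 0.975 m from the base axis. Payload 4.9 kg.
Tool frame: the origin (TCP) lies midway between the tips of the shut fingers; the grasp point (between the pads) lies behind it (manip.tcp_to_grasp is the z of the grasp point in the tool frame, in m); z points along the fingers, y is the direction in which the jaws open and shut (so a half turn about z gives the same grasp; the last joint's range is limited). The gripper opens to 85 mm and grips with 20 to 120 N. Pads are 22 mm wide; open, the fingers measure 114 mm over their backs; the gripper's body (76 mm by 85 mm) begins 54 mm behind the grasp point. The pads swing forward as they close: fully open they stand 13 mm farther back than shut.
Start: joints at [1.206, 0.053, 1.613, -0, 1.476, -0.119], TCP at [0.152, 0.606, 0.2] pointing down, gripper open.
Joint ranges: [-3.01, 3.01], [-1.01, 2.22], [0.06, 2.58], [-1.02, 4.17], [0.09, 2.62], [-3.14, 3.14]. Speed limits (rad/s): [2.57, 2.57, 3.14, 3.14, 3.14, 3.14].

### API

Orientations are given as a unit quaternion [w, x, y, z].
In Python, from plant import status, vision, order, regions_of, manip gives the robot as it stands. The module is installed in compiled form; this text tells all that it offers.
- The arm moves only by the shell command python3 -m crank 'ROWS'. ROWS is JSON, one flat list of numbers, 5 for each row, row after row: the shift along the tool's x, y, z in mm, then the turn about the tool's z in degrees, then the opening in per cent of the stroke, from 0 (shut) to 100 (fully open). In form: [tx, ty, tz, yaw, fingers, tx, ty, tz, yaw, fingers, ...]. A call has exactly 10 rows; each row is the pose to reach, as a shift and turn from the pose commanded when the call began, along the tool's axes at that moment; what a row does not reach only later rows make up. A row lasts 1/10 s, in which the tool goes at most 50 mm and 8.59 degrees, less where a joint would pass 70% of its speed; a pose out of reach is approached as far as the arm can. A call with a gripper value outside its range is refused whole. The fingers move at their own pace and stop on an object; the grip force is fixed at half the most. Time passes only in rows, so rows that repeat a pose let the fingers close, or fill a call up. It gives the time, the measured TCP pose, the force and the opening at its end, in the units of the state.
- status.state(): the state, without advancing time (a new reading comes with each control period).
- vision.grab_frame(name): name is "scene" or "top" or "wrist"; returns (picture, depth): 420x560x3 uint8, red, green, blue; 420x560 float32, m along the optical axis (not along the pixel's ray), 0 where there is no reading.
- vision.get_calibration(name): a dict with "camera_matrix" (3x3 intrinsics, pixels), "R" (3x3) and "t" (3): a world point X has camera coordinates R X + t. Camera axes: x right, y down, z forward; pixel columns grow to the right and rows downward; lengths in m; the calibration is good to about 2 mm. The wrist camera is an equidistant fisheye: a pixel r from the principal point sees the ray r / f radians off the axis. A picture is of the moment at which its call begins: read the wrist's pose just before it. get_calibration takes no time and is no camera call; for the wrist camera it gives the pose at the moment of the call.
- order.job_done(): hands the job in, once; it reports no verdict.
Trained networks look in the newest picture that a camera, given by its name, has taken for a name from the list of things; names that differ only in an ending like _2 or _b are one class to them, and where a whole thing is asked for, a point or a joint stands for the part that bears it (a point fixed in the world has none). Each returns a list of dicts, best first, with "confidence" (0 to 1); they miss things now and then, are a little off and sometimes report something else, mostly with a low value. They report only what shows in the picture. A call takes as long as a camera call. They do not tell look-alikes from the thing itself.
- regions_of(camera, name): "region" (420x560 bool, what is visible of it) and "extent" ([centre column, centre row, width, height] in pixels, round what is visible of it).
The state is a dict: "time": time; "joint_pos": joint angles; "joint_vel": joint speeds; "joint_efforts": joint torques, N m; "tool_pos": TCP position; "tool_rot": TCP orientation; "contact_force": force on the tool from outside, world axes, zero at the start; "ft_torque": the same for the moment, N m; "gripper_width": opening from 0.0 (shut) to 1.0 (fully open).
Only numpy, scipy, OpenCV 4.12 (cv2) and the standard library are available. Lean on these libraries where they do the work, as an engineer would, in place of code of your own. Each camera call takes 0.05 s, during which the arm holds its last target. There are 200 camera calls.

### The job

Choose which of the two wooden lanterns is to be lit: press the red button of the remote right down with the fingertips and let it come up again, then point at the candle in the shorter lantern, fingertips a centimetre or two above the tip of its orange flame, touching neither lantern. Keep pointing there for at least two seconds, and finish the program still pointing at it. Pick nothing up, and leave the lanterns, mug, can and plate untouched.

Things in the scene. Friction and masses are not known exactly. Their poses are not given: they have to be found in the camera images.
- short_lantern: the shorter lantern: open-topped round wooden cylinder, pale wood with dark tree motifs, 130 mm across and 150 mm high, wall 4 mm, standing loose on the table, about 0.45 kg. Inside, on its axis, a white LED candle 60 mm across, whose top is 110 mm above the table, with an orange flame 30 mm high on it. Origin: centre of its underside; z up
- short_lantern_flame (a point): tip of the orange flame in the shorter lantern: on the lantern's axis, 140 mm above the table, 10 mm below the lantern's rim. Nothing lights up in this scene: the pointing itself is what counts
- tall_lantern: the taller lantern, not the one wanted: same make, 160 mm across and 210 mm high, with the same candle; the tip of its flame is 200 mm above the table. The two lanterns change places from run to run. Origin: centre of its underside; z up
- remote: the remote: flat wooden hand piece, 62 x 130 x 22 mm (x, y, z), lying loose on the table, 0.35 kg, with a black top and one red button in a round dark steel housing at its middle. Origin: centre of its underside; y along its length, z up
- remote_button_top (a point): centre of the top face of the red button, 44 mm above the table when up; the button is 30 mm across and is pressed straight down. The point moves with the button
- remote_button (a joint): how far the red button is pressed (m): 0 up, 0.006 right down. A spring brings it up again; about 4 N holds it right down
- mug: white mug, 84 mm across, 90 mm high, handle at its own +y side, loose on the table. Leave alone. Origin: centre of its underside
- can: drink can, 66 mm across, 150 mm high, yellow label, loose on the table. Leave alone. Origin: centre of its underside
- plate: blue plate, 184 mm across, with two brown scones on it, 47 mm high in all; fixed. Leave alone. Origin: centre of its underside
Not all that is in view belongs to the job. Leave any purple look-alike of the short_lantern alone.

How it is judged:
On the way, in this order (a step that is already met when the one before it is completed fails the run):
1. The red button is pressed down (at least 4.5 mm of its 6 mm) with the fingers (value of joint remote_button above 0.0045 m and contact force between the fingers and remote above 0.5 N), for 0.05 s.
2. With the button up again, the fingertips are held just above the tip of the flame in the shorter lantern for two seconds (within 30 mm of it sideways, about 0 to 45 mm above it) (horizontal distance between the grasp point and short_lantern_flame below 0.03 m and z of the grasp point in the frame of short_lantern between 0.159 and 0.205 m and value of joint remote_button below 0.002 m), for 1.9 s.
At the end, for the whole second after the job is handed in: Fingertips still over the shorter lantern's flame: within 30 mm sideways and 0 to 45 mm above it (grasp point 19 to 65 mm above). Button up; lanterns, mug and can upright, at rest, within 15 mm of their starts; remote flat, within 30 mm of its start (all of step 2 and distance of each of short_lantern, tall_lantern, mug, can from where it was at the start of the episode below 0.015 m and angle between each of short_lantern, tall_lantern, mug, can's own z axis and vertical below 0.1 rad and linear speed of each of short_lantern, tall_lantern, mug, can below 0.02 m/s and distance of remote from where it was at the start of the episode below 0.03 m and height (world z) of remote below 0.006 m and angle between remote's own z axis and vertical below 0.05 rad); the robot touches nothing.
It fails at once if A lantern, the mug or the can is shifted more than 20 mm or tipped (distance of any of short_lantern, tall_lantern, mug, can from where it was at the start of the episode above 0.02 m or angle between any of short_lantern, tall_lantern, mug, can's own z axis and vertical above 0.2 rad).
It fails at once if The remote is lifted more than 10 mm, or slid more than 40 mm (height (world z) of remote above 0.01 m or distance of remote from where it was at the start of the episode above 0.04 m).
It fails at once if The robot touches a lantern or its candle (contact force between any of the fingers, the arm and short_lantern above 0.3 N or contact force between any of the fingers, the arm and tall_lantern above 0.3 N).
It fails at once if The robot touches the mug, the can or the plate (contact force between any of the fingers, the arm and mug above 0.3 N or contact force between any of the fingers, the arm and can above 0.3 N or contact force between any of the fingers, the arm and plate above 0.3 N).
It also fails if it takes over 42 s, if anything falls off the work surface, if the arm or the gripper's body presses on something with over 40 N, if the wrist force passes 120 N, or if a joint passes its speed limit or range.

## Working session

There is one attempt and no reset: what is moved stays moved. The work goes in short steps, Python scripts to look and compute and a shell command to move; the robot and the scene stay as the last step left them, time stands still between calls to the robot, and variables do not carry over. Pictures are saved under pics/ and viewed, on a budget of 10 in all, crops included, one or two more only if the job needs it, and the job is handed in when it is done.

```bash
mkdir -p pics; cat > h.py <<'E'
import numpy as np,cv2
from plant import status,vision,order,regions_of,manip
def pts(cam,d,mask):
    c=vision.get_calibration(cam);K=np.array(c["camera_matrix"]);R=np.array(c["R"]);t=np.array(c["t"])
    v,u=np.nonzero(mask&(d>0));z=d[v,u]
    P=np.c_[(u-K[0,2])/K[0,0]*z,(v-K[1,2])/K[1,1]*z,z]
    return (P-t)@R
E
python3 - <<'E'
from h import *
print(status.state(),manip.tcp_to_grasp)
for cam in("top","scene"):
    im,d=vision.grab_frame(cam);cv2.imwrite(f"pics/{cam}0.png",im[:,:,::-1])
    np.savez(f"{cam}0.npz",im=im,d=d)
    for n in("short_lantern","tall_lantern","remote","remote_button_top","mug","can","plate"):
        for r in regions_of(cam,n)[:3]:
            P=pts(cam,d,r["region"]);
            if len(P)<5: continue
            q=P[P[:,2]>np.percentile(P[:,2],98)-.012]
            print(cam,n,round(r["confidence"],2),np.round(r["extent"]),"med",np.median(P,0).round(3),"topmid",((q.max(0)+q.min(0))/2).round(3),(q.max(0)-q.min(0)).round(3),len(P))
E
```

```text
{'time': 0.0, 'joint_pos': array([ 1.20599466e+00,  5.33785422e-02,  1.61428489e+00,  4.09169430e-06,
        1.47599431e+00, -1.19034427e-01]), 'joint_vel': array([-2.07742105e-04, -4.37002321e-04,  3.04427408e-04,  1.75785080e-03,
        1.64514656e-03,  5.09645083e-05]), 'joint_efforts': array([ 8.87588158e-05, -3.93692207e+01, -3.70173597e+01, -1.87612051e-05,
        7.03830548e-03,  5.71309187e-06]), 'tool_pos': array([0.15183721, 0.60557329, 0.19885508]), 'tool_rot': array([-2.49337931e-04,  1.22574717e-01,  9.92458751e-01, -1.00198508e-03]), 'contact_force': array([-0.18996555,  0.59521209,  0.94360249]), 'ft_torque': array([-0.02144005, -0.00316157, -0.08024592]), 'gripper_width': 0.999863699082514} -0.0187
top short_lantern 0.97 [228. 120.  43.  49.] med [0.833 0.219 0.092] topmid [0.827 0.219 0.15 ] [0.128 0.123 0.019] 1818
top short_lantern 0.94 [149. 250.  56.  47.] med [0.427 0.468 0.089] topmid [0.426 0.46  0.15 ] [0.127 0.131 0.017] 2053
top short_lantern 0.89 [212. 186.  51.  46.] med [0.629 0.273 0.083] topmid [0.627 0.272 0.149] [0.126 0.126 0.017] 1769
top tall_l
[... 1580 characters left out ...]
on_top 0.58 [251. 201.  11.   5.] med [ 0.478 -0.008  0.045] topmid [ 0.479 -0.007  0.045] [0.028 0.028 0.012] 61
scene remote_button_top 0.52 [252. 205.  45.  30.] med [ 0.485 -0.011  0.024] topmid [ 0.481 -0.009  0.044] [0.046 0.043 0.016] 726
scene mug 0.68 [303. 125.  25.  36.] med [0.351 0.307 0.051] topmid [0.36 0.3  0.09] [0.085 0.084 0.016] 725
scene mug 0.31 [347. 187.  48.  57.] med [0.631 0.268 0.1  ] topmid [0.629 0.27  0.148] [0.13  0.129 0.017] 1915
scene can 0.62 [291. 236.  22.  33.] med [0.673 0.022 0.145] topmid [0.664 0.031 0.151] [0.059 0.061 0.015] 606
scene plate 0.92 [130. 225.  55.  52.] med [ 0.311 -0.367  0.018] topmid [ 0.301 -0.369  0.046] [0.118 0.138 0.018] 2363
```

View pics/top0.png

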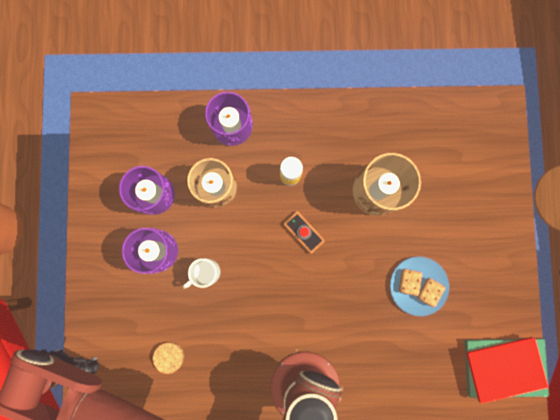

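View pics/scene0.png

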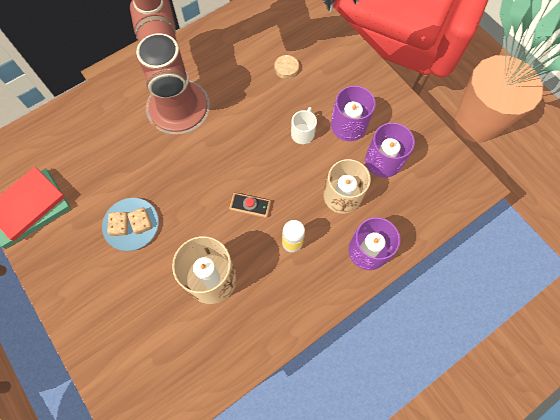

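Top view: the natural-wood short lantern is at about px (212,186), and the other three "short" ones are purple. The tall wooden one is at (389,188), the remote's button at (305,232). The scene view agrees. I'll raise the tool and shut the fingers first.

```bash
cat >> h.py <<'E'
from scipy.spatial.transform import Rotation as Ro
def to(x,y,z):
    s=status.state();q=s["tool_rot"];R=Ro.from_quat(np.r_[q[1:],q[0]])
    print("t",s["time"],"tcp",s["tool_pos"].round(4),"F",s["contact_force"].round(2),"w",round(s["gripper_width"],3),"-> mm",(R.inv().apply(np.array([x,y,z])-s["tool_pos"])*1000).round(1))
E
python3 -m crank '[0,0,-12,0,80, 0,0,-24,0,60, 0,0,-36,0,40, 0,0,-48,0,20, 0,0,-60,0,0, 0,0,-72,0,0, 0,0,-84,0,0, 0,0,-96,0,0, 0,0,-100,0,0, 0,0,-100,0,0]'
python3 -c "
from h import *
to(.478,-.007,.3)"
```

```text
time: 1.8
tool_pos: [0.1522, 0.6065, 0.3012]
tool_rot: [0.0, 0.123, 0.992, 0.001]
contact_force: [0.0, 0.1, 0.5]
gripper_width: -0.001
t 1.8 tcp [0.1522 0.6065 0.3012] F [0.04 0.12 0.52] w -0.001 -> mm [-4.653e+02 -5.158e+02  5.000e-01]
```

```bash

python3 -m crank '[-24,-26,0,0,0, -48,-52,0,0,0, -72,-79,0,0,0, -96,-106,0,0,0, -120,-132,0,0,0, -144,-159,0,0,0, -168,-186,0,0,0, -192,-212,0,0,0, -216,-239,0,0,0, -232,-258,0,0,0]'
python3 -m crank '[-24,-26,0,0,0, -48,-52,0,0,0, -72,-79,0,0,0, -96,-106,0,0,0, -120,-132,0,0,0, -144,-159,0,0,0, -168,-186,0,0,0, -192,-212,0,0,0, -216,-239,0,0,0, -233,-258,0,0,0]'
python3 -m crank '[0,0,20,0,0, 0,0,40,0,0, 0,0,70,0,0, 0,0,100,0,0, 0,0,130,0,0, 0,0,160,0,0, 0,0,180,0,0, 0,0,190,0,0, 0,0,200,0,0, 0,0,200,0,0]'
python3 -c "
from h import *
to(.478,-.007,.044)
im,d=vision.grab_frame('scene');cv2.imwrite('pics/s1.png',cv2.resize(im[120:280,150:350,::-1],None,fx=4,fy=3.75)[:600])
im,d=vision.grab_frame('wrist');cv2.imwrite('pics/w1.png',im[:,:,::-1])"
```

```text
time: 2.8
tool_pos: [0.3147, 0.2976, 0.2992]
tool_rot: [-0.0, 0.123, 0.992, -0.001]
contact_force: [-0.1, 0.1, 1.8]
gripper_width: -0.002
time: 3.8
tool_pos: [0.4778, -0.0094, 0.299]
tool_rot: [-0.001, 0.123, 0.992, -0.0]
contact_force: [0.6, 0.4, -0.7]
gripper_width: -0.002
time: 4.8
tool_pos: [0.4768, -0.0073, 0.0991]
tool_rot: [-0.001, 0.123, 0.992, 0.0]
contact_force: [-0.9, -0.8, 0.4]
gripper_width: 0.002
t 4.8 tcp [ 0.4768 -0.0073  0.0991] F [-0.87 -0.76  0.45] w 0.002 -> mm [-1.1  0.6 55.1]
```

View pics/s1.png

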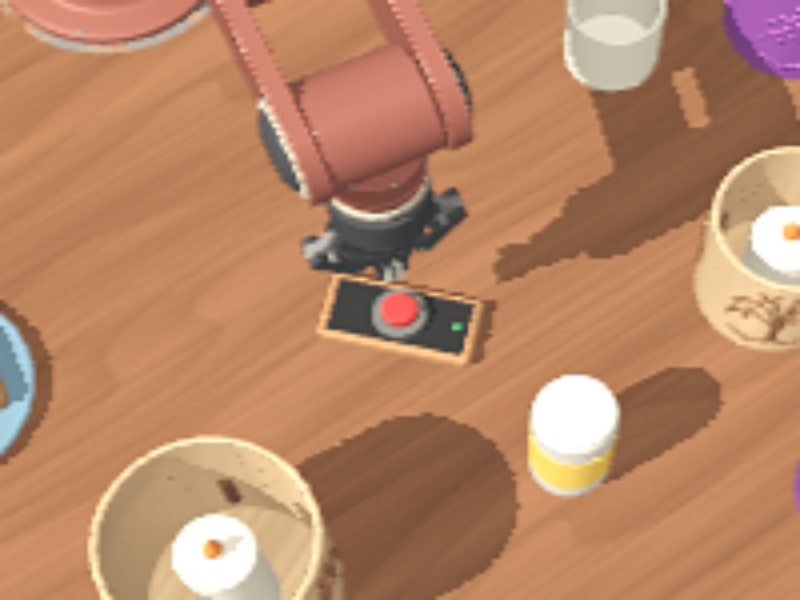

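The crop shows the shut fingertips at about (395,270), directly above the red button at (400,308). I'll press down slowly from here.

```bash

python3 -m crank '[-1,0,15,0,0, -1,0,30,0,0, -1,0,42,0,0, -1,0,48,0,0, -1,0,51,0,0, -1,0,54,0,0, -1,0,56,0,0, -1,0,58,0,0, -1,0,60,0,0, -1,0,60,0,0]'
python3 -c "
from h import *
to(.478,-.007,.037)"
```

```text
time: 5.9
tool_pos: [0.4784, -0.0077, 0.04]
tool_rot: [-0.0, 0.123, 0.992, 0.0]
contact_force: [0.1, -0.4, 0.0]
gripper_width: 0.004
t 5.9 tcp [ 0.4784 -0.0077  0.04  ] F [ 0.08 -0.41  0.05] w 0.004 -> mm [0.6 0.5 3. ]
```

```bash

python3 -m crank '[0,0,0.5,0,0, 0,0,1,0,0, 0,0,1.5,0,0, 0,0,2,0,0, 0,0,2.5,0,0, 0,0,3,0,0, 0,0,3,0,0, 0,0,3,0,0, 0,0,3,0,0, 0,0,3,0,0]'
python3 -c "
from h import *
to(.478,-.007,.037)
im,d=vision.grab_frame('scene');cv2.imwrite('pics/s2.png',cv2.resize(im[160:240,200:300,::-1],None,fx=8,fy=7.5)[:600])
to(.478,-.007,.037)"
```

```text
time: 6.9
tool_pos: [0.4785, -0.0077, 0.0371]
tool_rot: [0.0, 0.123, 0.992, 0.0]
contact_force: [0.3, -0.1, 0.6]
gripper_width: 0.001
t 6.9 tcp [ 0.4785 -0.0077  0.0371] F [ 0.32 -0.13  0.58] w 0.001 -> mm [0.7 0.5 0.1]
t 6.95 tcp [ 0.4785 -0.0077  0.0371] F [0.35 0.64 0.05] w 0.001 -> mm [0.7 0.5 0.1]
```

View pics/s2.png

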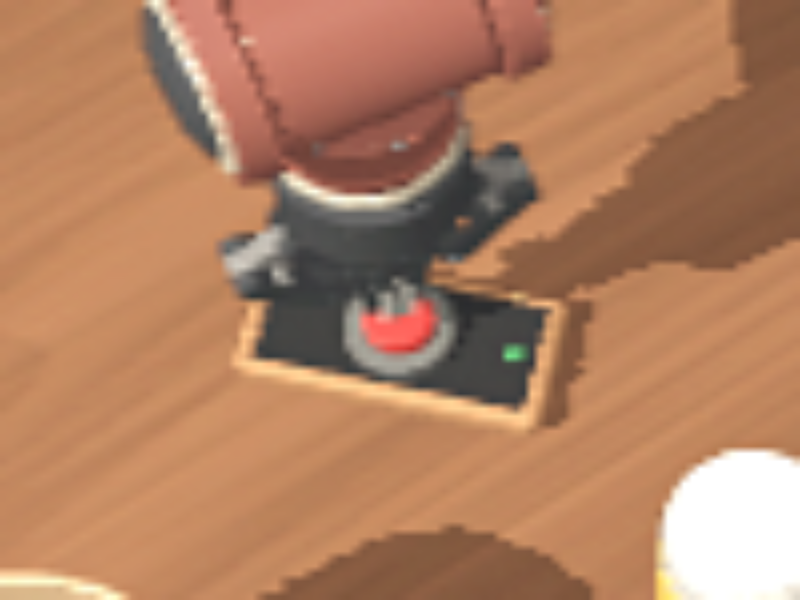

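The fingertips, at about (400,300), are over the button at (400,325), but there is no contact force yet. I'll keep going down and watch the force.

```bash

python3 -m crank '[0,0,0.5,0,0, 0,0,1,0,0, 0,0,1.5,0,0, 0,0,2,0,0, 0,0,2.5,0,0, 0,0,3,0,0, 0,0,3,0,0, 0,0,3,0,0, 0,0,3,0,0, 0,0,3,0,0]'
python3 -c "
from h import *
to(.478,-.007,.034)
a,d=vision.grab_frame('scene');p=np.load('scene0.npz')
im,dd=vision.grab_frame('wrist');cv2.imwrite('pics/w2.png',im[:,:,::-1])
to(.478,-.007,.034)"
```

```text
time: 7.95
tool_pos: [0.4786, -0.0077, 0.0342]
tool_rot: [0.0, 0.123, 0.992, 0.0]
contact_force: [0.0, -0.7, 0.7]
gripper_width: -0.004
t 7.95 tcp [ 0.4786 -0.0077  0.0342] F [ 0.03 -0.71  0.74] w -0.004 -> mm [0.7 0.5 0.2]
t 8.05 tcp [ 0.4785 -0.0077  0.0341] F [ 1.1  -0.49  0.98] w 0.001 -> mm [0.7 0.5 0.1]
```

View pics/w2.png

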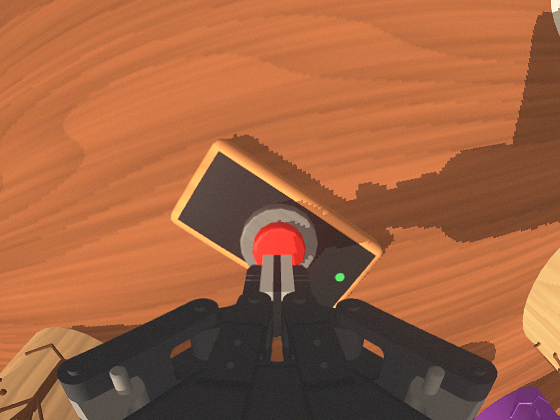

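```bash
python3 - <<'E'
from h import *
im,d=vision.grab_frame('scene')
m=np.zeros(d.shape,bool);m[190:212,238:264]=1
P=pts('scene',d,m);v,u=np.nonzero(m&(d>0))
# grey bright fingers / red button
c=im[v,u].astype(int);red=(c[:,0]>150)&(c[:,1]<90)
print("red",red.sum(),P[red].min(0).round(3),P[red].max(0).round(3),np.median(P[red],0).round(4))
for r in range(192,210):
  s=(v==r)&(u>=247)&(u<=253)
  print(r,[f"{a}:{p[0]:.3f},{p[1]:.3f},{p[2]:.3f}|{k[0]},{k[1]},{k[2]}" for a,p,k in zip(u[s],P[s],c[s])][::2])
W,dw=vision.grab_frame('wrist');k=vision.get_calibration('wrist');K=np.array(k["camera_matrix"]);R=np.array(k["R"]);t=np.array(k["t"])
def wp(u,v):
    x,y=(u-K[0,2])/K[0,0],(v-K[1,2])/K[1,1];th=np.hypot(x,y);z=dw[v,u]
    return (np.array([x/th*np.tan(th)*z,y/th*np.tan(th)*z,z])-t)@R
for q in[(278,232),(262,240),(295,240),(278,248),(268,258),(288,258),(268,265),(288,265),(268,280),(240,180),(340,260)]:print(q,W[q[1],q[0]],wp(*q).round(4))
E
```

```text
red 12 [ 0.474 -0.019  0.038] [0.494 0.006 0.049] [ 0.4889 -0.0029  0.0417]
192 ['247:0.512,-0.025,0.223|69,70,68', '249:0.515,-0.021,0.223|64,66,65', '251:0.516,-0.015,0.216|60,61,62', '253:0.516,-0.008,0.207|56,56,57']
193 ['247:0.512,-0.026,0.216|69,69,68', '249:0.514,-0.021,0.213|63,66,66', '251:0.515,-0.015,0.205|58,59,60', '253:0.516,-0.009,0.199|56,57,59']
194 ['248:0.513,-0.024,0.208|68,69,69', '250:0.515,-0.019,0.204|62,64,64', '252:0.498,-0.003,0.146|58,58,60']
195 ['247:0.511,-0.027,0.199|78,78,77', '249:0.514,-0.022,0.198|64,66,65', '251:0.496,-0.006,0.139|55,57,57', '253:0.499,-0.000,0.135|92,77,67']
196 ['247:0.495,-0.019,0.147|55,58,57', '249:0.486,-0.008,0.113|58,59,58', '251:0.490,-0.003,0.114|59,62,61', '253:0.494,0.002,0.114|87,68,58']
197 ['247:0.493,-0.019,0.135|72,73,73', '249:0.486,-0.009,0.105|56,56,56', '251:0.495,-0.006,0.120|53,55,55', '253:0.465,0.017,0.021|117,89,68']
198 ['247:0.487,-0.017,0.109|51,54,54', '249:0.490,-0.011,0.107|85,83,81', '251:0.488,-0.003,0.091|141,138,128', '253:0.474,0.011,0.040|86,88,85']
199 ['247:0.490,-0.019,0.109|129,129,120', 
[... 1486 characters left out ...]
0']
209 ['247:0.493,-0.026,0.035|136,134,126', '249:0.495,-0.020,0.031|162,158,149', '251:0.501,-0.016,0.038|115,114,107', '253:0.500,-0.008,0.023|85,83,79']
(278, 232) [255  68  54] [ 0.4662 -0.0031  0.0429]
(262, 240) [255  78  60] [ 0.4682 -0.0125  0.044 ]
(295, 240) [223  49  39] [0.4725 0.0049 0.044 ]
(278, 248) [255  68  54] [ 0.4748 -0.0052  0.0443]
(268, 258) [163 143 127] [ 0.4667 -0.008   0.0723]
(288, 258) [163 142 125] [0.4686 0.001  0.0732]
(268, 265) [164 144 127] [ 0.4668 -0.0078  0.0796]
(288, 265) [163 143 129] [0.4683 0.0008 0.0809]
(268, 280) [160 142 127] [ 0.4669 -0.0075  0.0931]
(240, 180) [86 67 60] [ 0.4367 -0.0183  0.0239]
(340, 260) [76 60 57] [0.5015 0.0287 0.0233]
```

```bash
python3 - <<'E'
from h import *
print(manip.tcp_to_grasp,[a for a in dir(manip) if a[0]!='_'])
W,dw=vision.grab_frame('wrist');k=vision.get_calibration('wrist');K=np.array(k["camera_matrix"]);R=np.array(k["R"]);t=np.array(k["t"])
print("cam",(-R.T@t).round(4),"axis",R[2].round(3))
def wp(u,v):
    x,y=(u-K[0,2])/K[0,0],(v-K[1,2])/K[1,1];th=np.hypot(x,y);z=dw[v,u]
    return (np.array([x/th*np.tan(th)*z,y/th*np.tan(th)*z,z])-t)@R
for u in(268,278,288):
  for v in range(246,275,2):print(u,v,W[v,u],dw[v,u].round(4),wp(u,v).round(4))
s=status.state();print(s["tool_pos"],s["joint_pos"].round(4),s["joint_efforts"].round(2))
E
```

```text
-0.0187 ['IKError', 'tcp_to_grasp']
cam [0.4061 0.0116 0.208 ] axis [ 0.282 -0.072 -0.957]
268 246 [255  71  55] 0.1769 [ 0.4723 -0.0102  0.0443]
268 248 [255  69  56] 0.1763 [ 0.4731 -0.0104  0.0452]
268 250 [255  72  59] 0.1777 [ 0.4746 -0.0108  0.0441]
268 252 [255  65  56] 0.1784 [ 0.4759 -0.0112  0.0439]
268 254 [255  90  76] 0.178 [ 0.4768 -0.0114  0.0446]
268 256 [162 144 129] 0.1493 [ 0.4663 -0.0079  0.0712]
268 258 [165 144 128] 0.147 [ 0.4662 -0.0078  0.0736]
268 260 [163 143 126] 0.1446 [ 0.466  -0.0077  0.0761]
268 262 [165 144 129] 0.1432 [ 0.4663 -0.0078  0.0775]
268 264 [165 146 129] 0.1417 [ 0.4665 -0.0078  0.0792]
268 266 [165 143 128] 0.1381 [ 0.4658 -0.0075  0.0827]
268 268 [163 144 128] 0.1382 [ 0.4666 -0.0077  0.0829]
268 270 [164 145 129] 0.135 [ 0.466  -0.0074  0.0861]
268 272 [160 142 124] 0.1335 [ 0.4662 -0.0074  0.0876]
268 274 [161 144 129] 0.133 [ 0.4667 -0.0076  0.0884]
278 246 [255  67  56] 0.1769 [ 0.4736 -0.0049  0.0443]
278 248 [255  69  54] 0.1782 [ 0.4751 -0.0053  0.0434]
278 250 [255  67  54] 0.178 [ 0.4761 -0.0055  0.0439]
278 252 [255  70  57] 0.
[... 869 characters left out ...]
1  71] 0.1792 [ 0.48   -0.0008  0.0435]
288 256 [159 142 126] 0.1502 [0.4689 0.001  0.0704]
288 258 [166 146 129] 0.1462 [0.4681 0.0011 0.0743]
288 260 [164 141 125] 0.1456 [0.4687 0.0009 0.0751]
288 262 [163 142 127] 0.1431 [0.4684 0.0009 0.0776]
288 264 [164 142 126] 0.1403 [0.468  0.0009 0.0804]
288 266 [164 141 127] 0.1384 [0.468  0.0008 0.0825]
288 268 [163 144 127] 0.1386 [0.4689 0.0006 0.0825]
288 270 [163 145 129] 0.1346 [0.4679 0.0007 0.0863]
288 272 [163 145 129] 0.1342 [0.4685 0.0006 0.087 ]
288 274 [158 142 125] 0.1338 [4.691e-01 4.000e-04 8.760e-02]
[ 0.47851881 -0.00769101  0.03409414] [-0.1717 -0.1359  2.0878 -0.      1.1897 -1.4967] [  0.   -26.9  -32.86  -0.     0.    -0.  ]
```

Both cameras put the shut fingertips at z ≈ 0.071, while the reported TCP is 0.034, and the button is still up at 0.044. I'll go down in steps and check whether this offset holds.

```bash
cat > tip.py <<'E'
from h import *
W,dw=vision.grab_frame('wrist');k=vision.get_calibration('wrist');K=np.array(k["camera_matrix"]);R=np.array(k["R"]);t=np.array(k["t"])
s=status.state();q=s["tool_rot"];T=Ro.from_quat(np.r_[q[1:],q[0]])
print("t",s["time"],"tcp",s["tool_pos"].round(4),"cam in tool",T.inv().apply(-R.T@t-s["tool_pos"]).round(4),"F",s["contact_force"].round(2),"tau",s["ft_torque"].round(2))
v,u=np.nonzero(dw>0);x,y=(u-K[0,2])/K[0,0],(v-K[1,2])/K[1,1];th=np.hypot(x,y);z=dw[v,u];f=np.tan(th)/th*z
P=(np.c_[x*f,y*f,z]-t)@R
L=T.inv().apply(P-s["tool_pos"]);c=W[v,u].astype(int)
m=(abs(L[:,1])<.012)&(abs(L[:,0])<.016)&(c[:,0]<c[:,1]*1.3)&(u>255)&(u<300)&(v>230)&(v<300)
print("finger max tool z",np.percentile(L[m,2],[50,90,98,100]).round(4),m.sum())
r=(c[:,0]>190)&(c[:,1]<100)&(u>240)&(u<315)&(v>200)&(v<275)
print("button z",np.percentile(P[r],[5,50,95],axis=0).round(4).tolist(),r.sum())
E
python3 tip.py
python3 -m crank '[0,0,3,0,0, 0,0,6,0,0, 0,0,9,0,0, 0,0,12,0,0, 0,0,15,0,0, 0,0,16,0,0, 0,0,17,0,0, 0,0,18,0,0, 0,0,18,0,0, 0,0,18,0,0]'
python3 tip.py
```

```text
t 8.25 tcp [ 0.4785 -0.0077  0.0341] cam in tool [ 0.075   0.0011 -0.1739] F [ 0.27 -0.36  0.3 ] tau [ 0.01  0.01 -0.  ]
finger max tool z [-0.0602 -0.0431 -0.0371  0.0009] 1352
button z [[0.4639, -0.0174, 0.0411], [0.4725, -0.0044, 0.0439], [0.483, 0.0062, 0.045]] 1401
time: 9.25
tool_pos: [0.4786, -0.0077, 0.0162]
tool_rot: [0.0, 0.123, 0.992, -0.0]
contact_force: [-0.3, 0.6, 0.2]
gripper_width: -0.0
t 9.3 tcp [ 0.4786 -0.0077  0.0163] cam in tool [ 0.075   0.0011 -0.1739] F [ 0.99 -1.17 -0.36] tau [ 0.05  0.   -0.07]
finger max tool z [-0.0574 -0.0397 -0.0177 -0.0153] 1712
button z [[0.4635, -0.0163, 0.0386], [0.4683, -0.0041, 0.0437], [0.477, 0.0068, 0.045]] 918
```

The offset is real: the tips sit about 37 mm behind the reported TCP. Contact should come after about 9 mm more and full press after about 15 mm.

```bash

python3 -m crank '[0,0,2,0,0, 0,0,4,0,0, 0,0,6,0,0, 0,0,8,0,0, 0,0,9,0,0, 0,0,10,0,0, 0,0,10.5,0,0, 0,0,11,0,0, 0,0,11.5,0,0, 0,0,12,0,0]'
python3 tip.py
```

```text
time: 10.3
tool_pos: [0.4788, -0.0077, 0.0065]
tool_rot: [-0.001, 0.122, 0.992, -0.0]
contact_force: [-8.8, 1.0, 20.6]
gripper_width: 0.0
t 10.35 tcp [ 0.4788 -0.0077  0.0065] cam in tool [ 0.075   0.0011 -0.1739] F [-8.42  1.12 17.29] tau [ 0.21  1.51 -0.02]
finger max tool z [-0.0577 -0.0402 -0.0275 -0.0264] 1698
button z [[0.4637, -0.0156, 0.0351], [0.4681, -0.0027, 0.0375], [0.4761, 0.0071, 0.0387]] 749
```

The button is at z = 0.0375, so it is fully down, with about 17 N on the fingers. I'll release it, rise, and check.

```bash

python3 -m crank '[0,0,-3,0,0, 0,0,-8,0,0, 0,0,-20,0,0, 0,0,-50,0,0, 0,0,-85,0,0, 0,0,-120,0,0, 0,0,-155,0,0, 0,0,-190,0,0, 0,0,-215,0,0, 0,0,-230,0,0]'
python3 - <<'E'
from h import *
to(.628,.271,.24)
for cam in("scene","top"):
    im,d=vision.grab_frame(cam);p=np.load(cam+"0.npz")
    for n in("remote","remote_button_top","short_lantern"):
        for r in regions_of(cam,n)[:4]:
            P=pts(cam,d,r["region"]);q=P[P[:,2]>np.percentile(P[:,2],98)-.012]
            print(cam,n,round(r["confidence"],2),np.median(P,0).round(3),"topmid",((q.max(0)+q.min(0))/2).round(3))
            if n=="short_lantern": print("   colour",np.median(im[r["region"]],0))
    if cam=="scene":cv2.imwrite('pics/s3.png',im[:,:,::-1])
E
```

```text
time: 11.35
tool_pos: [0.4792, -0.0078, 0.2371]
tool_rot: [0.002, 0.123, 0.992, -0.0]
contact_force: [0.7, 0.2, 0.2]
gripper_width: -0.002
t 11.35 tcp [ 0.4792 -0.0078  0.2371] F [0.67 0.2  0.23] w -0.002 -> mm [-76.5 306.6  -2.5]
scene remote 0.92 [ 0.486 -0.01   0.024] topmid [ 0.48  -0.009  0.044]
scene short_lantern 0.75 [0.615 0.463 0.103] topmid [0.61  0.469 0.149]
   colour [166.  93. 174.]
scene short_lantern 0.75 [0.434 0.451 0.104] topmid [0.429 0.455 0.15 ]
   colour [145.  81. 151.]
scene short_lantern 0.65 [0.831 0.221 0.095] topmid [0.83  0.217 0.15 ]
   colour [171.  96. 175.]
scene short_lantern 0.15 [0.632 0.268 0.099] topmid [0.63  0.27  0.149]
   colour [232. 198. 153.]
top remote 0.55 [ 0.44  -0.024  0.023] topmid [ 0.438 -0.011  0.496]
top short_lantern 0.8 [0.607 0.472 0.091] topmid [0.608 0.471 0.15 ]
   colour [151.  82. 155.]
top short_lantern 0.68 [0.629 0.274 0.081] topmid [0.628 0.272 0.151]
   colour [224. 175. 118.]
top short_lantern 0.57 [0.426 0.469 0.088] topmid [0.426 0.46  0.148]
   colour [148.  82. 153.]
```

View pics/s3.png

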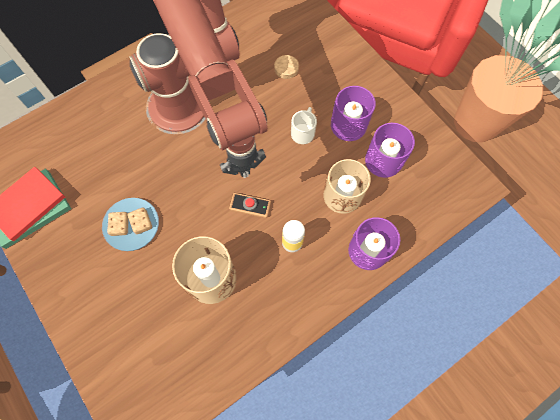

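The remote is unmoved, the button is back up at z = 0.044, and the wooden short lantern is confirmed at (0.629, 0.271). I'll travel over it at a safe height, then check the tip offset again in free air.

```bash

python3 -m crank '[-5,20,-10,0,0, -12,50,-10,0,0, -20,82,-10,0,0, -29,115,-10,0,0, -38,150,-10,0,0, -46,185,-10,0,0, -55,220,-10,0,0, -64,255,-10,0,0, -72,285,-10,0,0, -76,306,-10,0,0]'
python3 - <<'E'
from h import *
to(.629,.271,.2)
im,d=vision.grab_frame('scene');m=np.ones(d.shape,bool);P=pts('scene',d,m);v,u=np.nonzero(d>0);c=im[v,u].astype(int)
p=status.state()["tool_pos"]
near=(np.hypot(P[:,0]-p[0],P[:,1]-p[1])<.075)&(P[:,2]>.2)
for z in np.arange(.20,.56,.01):
    s=near&(abs(P[:,2]-z)<.005)
    if s.sum()>2:
        print(f"{z:.2f} n{s.sum()} dx {P[s,0].min()-p[0]:.3f}..{P[s,0].max()-p[0]:.3f} dy {P[s,1].min()-p[1]:.3f}..{P[s,1].max()-p[1]:.3f}",np.median(c[s],0).astype(int))
r0,r1,c0,c1=v[near].min(),v[near].max()+25,u[near].min()-20,u[near].max()+20
cr=im[max(r0-10,0):r1,c0:c1,::-1];k=min(800/cr.shape[1],600/cr.shape[0]);cv2.imwrite('pics/s4.png',cv2.resize(cr,None,fx=k,fy=k,interpolation=cv2.INTER_CUBIC));print(r0,r1,c0,c1,k)
E
python3 tip.py
```

```text
time: 12.75
tool_pos: [0.6268, 0.2723, 0.242]
tool_rot: [-0.001, 0.122, 0.993, -0.0]
contact_force: [-0.5, 0.8, -0.3]
gripper_width: -0.002
t 12.75 tcp [0.6268 0.2723 0.242 ] F [-0.46  0.81 -0.35] w -0.002 -> mm [-2.5 -0.7 42. ]
0.28 n8 dx 0.003..0.012 dy -0.015..0.006 [170 148 131]
0.29 n15 dx -0.000..0.012 dy -0.019..0.009 [129 130 123]
0.30 n9 dx 0.003..0.012 dy -0.018..-0.000 [129 124 116]
0.31 n10 dx 0.002..0.012 dy -0.018..0.001 [102  99  94]
0.32 n20 dx 0.002..0.019 dy -0.035..0.021 [59 63 59]
0.33 n47 dx -0.014..0.021 dy -0.042..0.032 [66 67 68]
0.34 n38 dx -0.002..0.023 dy -0.052..0.042 [56 58 59]
0.35 n33 dx -0.005..0.024 dy -0.059..0.047 [59 62 61]
0.36 n56 dx -0.025..0.028 dy -0.064..0.053 [87 84 78]
0.37 n71 dx -0.025..0.025 dy -0.063..0.056 [103 102  99]
0.38 n35 dx -0.017..0.018 dy -0.048..-0.019 [102 102  92]
0.39 n21 dx -0.016..0.004 dy -0.045..-0.035 [92 94 89]
0.40 n18 dx -0.015..0.037 dy -0.041..-0.004 [74 75 76]
0.41 n51 dx -0.025..0.038 dy -0.042..0.008 [79 79 79]
0.42 n59 dx -0.029..0.038 dy -0.040..0.007 [78 79 79]
0.43 n56 dx -0.024..0.038 dy -0.041..0.014 [7
[... 914 characters left out ...]
.round(4).tolist(),r.sum())
                     ~~~~~~~~~~~~~^^^^^^^^^^^^^^^^^^^^^^^
    return _quantile_unchecked(
        a, q, axis, out, overwrite_input, method, keepdims, weights)
    return _ureduce(a,
                    func=_quantile_ureduce_func,
    ...<5 lines>...
                    overwrite_input=overwrite_input,
                    method=method)
    r = func(a, **kwargs)
    result = _quantile(arr,
                       quantiles=q,
    ...<2 lines>...
                       out=out,
                       weights=wgt)
    slices_having_nans = np.isnan(arr[-1, ...])
                                  ~~~^^^^^^^^^
IndexError: index -1 is out of bounds for axis 0 with size 0
```

View pics/s4.png

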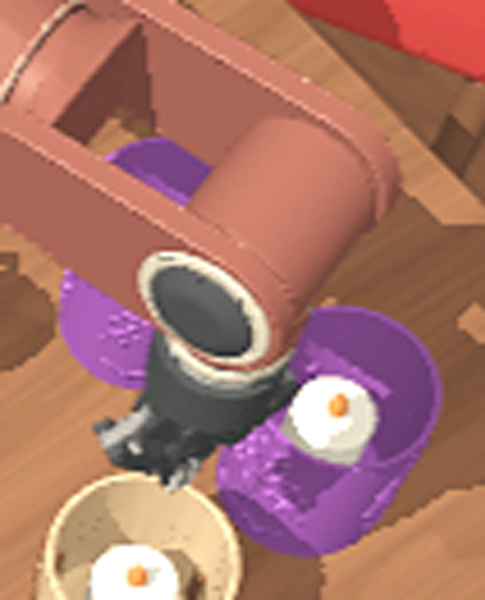

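In free air the tips measure z ≈ 0.275–0.278 with the TCP reported at 0.242. Housing and finger lengths match a normal gripper, so the reported TCP is about 33 mm too low. The task is about the physical fingertips, so I aim for tip z ≈ 0.16, which is reported TCP ≈ 0.128.

```bash
sed -i 's/^print("button/if r.sum(): print("button/' tip.py
python3 -m crank '[-2,-1,15,0,0, -2,-1,30,0,0, -2,-1,45,0,0, -2,-1,60,0,0, -2,-1,75,0,0, -2,-1,88,0,0, -2,-1,99,0,0, -2,-1,107,0,0, -2,-1,112,0,0, -2,-1,114,0,0]'
python3 tip.py
python3 - <<'E'
from h import *
to(.629,.271,.128)
im,d=vision.grab_frame('scene');P=pts('scene',d,d>0);v,u=np.nonzero(d>0);c=im[v,u].astype(int);p=status.state()["tool_pos"]
s=(np.hypot(P[:,0]-p[0],P[:,1]-p[1])<.025)&(P[:,2]<.2)&(P[:,2]>.10)&(c[:,0]<c[:,1]*1.35)
for z in np.arange(.1,.2,.005):
    k=s&(abs(P[:,2]-z)<.0025)
    if k.any():print(f"{z:.3f} n{k.sum()}",np.median(P[k],0).round(3),np.median(c[k],0))
cv2.imwrite('pics/s5.png',cv2.resize(im[110:230,300:440,::-1],None,fx=5,fy=5,interpolation=2))
E
```

```text
time: 13.85
tool_pos: [0.6283, 0.2692, 0.1297]
tool_rot: [-0.0, 0.123, 0.992, -0.0]
contact_force: [-0.3, 0.2, -0.1]
gripper_width: -0.001
t 13.9 tcp [0.6284 0.2692 0.1298] cam in tool [ 0.075   0.0011 -0.1739] F [ 1.03 -0.69 -0.17] tau [ 0.01 -0.03  0.01]
finger max tool z [-0.0524  0.0195  0.0203  0.0213] 2281
t 13.9 tcp [0.6284 0.2692 0.1298] F [ 1.03 -0.69 -0.17] w 0.002 -> mm [-0.2  1.9  1.8]
0.105 n20 [0.634 0.263 0.106] [255. 255. 255.]
0.110 n87 [0.632 0.266 0.11 ] [255. 255. 255.]
0.115 n34 [0.631 0.265 0.114] [255. 255. 255.]
0.125 n3 [0.627 0.263 0.124] [255. 242. 212.]
0.130 n4 [0.629 0.267 0.13 ] [255.  198.5 109.5]
0.135 n1 [0.626 0.269 0.136] [255. 236. 192.]
0.160 n1 [0.634 0.262 0.161] [252. 230. 207.]
0.165 n1 [0.64  0.272 0.166] [235. 228. 208.]
0.170 n4 [0.638 0.264 0.17 ] [160.5 152.5 142. ]
0.175 n7 [0.633 0.257 0.175] [162. 157. 146.]
0.180 n5 [0.636 0.261 0.181] [124. 119. 110.]
0.185 n4 [0.638 0.264 0.185] [121.  118.5 112. ]
0.190 n4 [0.637 0.26  0.191] [135.  131.5 123. ]
0.195 n4 [0.637 0.265 0.196] [80.  79.5 76.5]
```

View pics/s5.png

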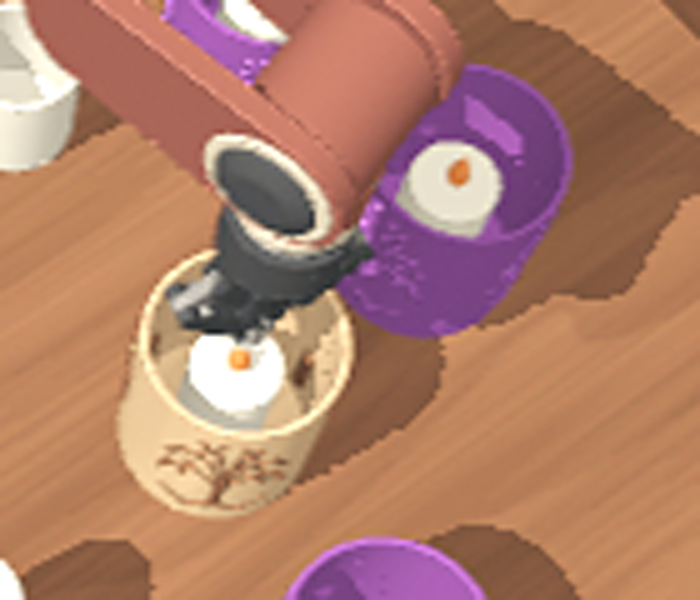

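The shut fingertips, at about (250,335), hang just over the orange flame at (240,360) in the wooden short lantern, roughly 2.2 cm above it. I'll trim by 2 mm and hold.

```bash

python3 -m crank '[0,2,2,0,0, 0,2,2,0,0, 0,2,2,0,0, 0,2,2,0,0, 0,2,2,0,0, 0,2,2,0,0, 0,2,2,0,0, 0,2,2,0,0, 0,2,2,0,0, 0,2,2,0,0]'
python3 -m crank '[0,0,0,0,0, 0,0,0,0,0, 0,0,0,0,0, 0,0,0,0,0, 0,0,0,0,0, 0,0,0,0,0, 0,0,0,0,0, 0,0,0,0,0, 0,0,0,0,0, 0,0,0,0,0]'
python3 -m crank '[0,0,0,0,0, 0,0,0,0,0, 0,0,0,0,0, 0,0,0,0,0, 0,0,0,0,0, 0,0,0,0,0, 0,0,0,0,0, 0,0,0,0,0, 0,0,0,0,0, 0,0,0,0,0]'
python3 -m crank '[0,0,0,0,0, 0,0,0,0,0, 0,0,0,0,0, 0,0,0,0,0, 0,0,0,0,0, 0,0,0,0,0, 0,0,0,0,0, 0,0,0,0,0, 0,0,0,0,0, 0,0,0,0,0]'
python3 - <<'E'
from h import *
im,d=vision.grab_frame('scene')
for n in("remote","tall_lantern","short_lantern","mug","can"):
    for r in regions_of('scene',n)[:4]:
        P=pts('scene',d,r["region"]);q=P[P[:,2]>np.percentile(P[:,2],98)-.012]
        print(n,round(r["confidence"],2),((q.max(0)+q.min(0))/2).round(3),np.median(im[r["region"]],0))
to(.629,.271,.128)
order.job_done()
E
```

```text
time: 14.95
tool_pos: [0.6289, 0.2711, 0.1281]
tool_rot: [-0.0, 0.123, 0.992, -0.0]
contact_force: [0.0, -0.3, -0.2]
gripper_width: -0.004
time: 15.95
tool_pos: [0.6289, 0.2711, 0.1281]
tool_rot: [0.0, 0.123, 0.992, -0.0]
contact_force: [0.4, 0.3, 0.5]
gripper_width: -0.0
time: 16.95
tool_pos: [0.6289, 0.2711, 0.1281]
tool_rot: [-0.0, 0.123, 0.992, 0.0]
contact_force: [-0.2, -0.6, -0.3]
gripper_width: -0.0
time: 17.95
tool_pos: [0.6289, 0.2711, 0.1281]
tool_rot: [0.0, 0.123, 0.992, 0.0]
contact_force: [0.3, 0.3, 0.2]
gripper_width: -0.002
remote 0.59 [ 0.478 -0.009  0.045] [150.5 101.   89. ]
tall_lantern 0.96 [ 0.608 -0.248  0.209] [209. 179. 136.]
short_lantern 0.89 [0.62  0.407 0.29 ] [122.  68. 131.]
short_lantern 0.89 [0.829 0.217 0.149] [170.  96. 175.]
short_lantern 0.62 [0.475 0.407 0.275] [171.  96. 179.]
short_lantern 0.57 [0.63  0.268 0.21 ] [225.5 191.  150. ]
mug 0.76 [0.36  0.29  0.092] [236. 228. 207.]
can 0.62 [0.664 0.031 0.15 ] [255. 255. 255.]
t 18.25 tcp [0.6289 0.2711 0.1281] F [-0.8  -0.32 -0.18] w -0.003 -> mm [-0.2 -0.1  0.1]
the job is handed in; nothing more can be done
```

I pressed the red button right down with the shut fingers and let it come up again. I then pointed at the flame in the wooden short lantern for over 3 s, and handed the job in at 18.25 s still pointing there; no verdict is reported.

**Button:** the wrist camera saw its top at z = 0.0375, fully down, with about 17 N on the fingers. Afterwards it read 0.044–0.045, so it is up again.

**Pointing:** the tool is within a few millimetres of the lantern's axis at (0.629, 0.271). I estimate the fingertips at z ≈ 0.16, about 2 cm above the flame tip. Force readings during the hold were only noise.

**Other objects:** the remote, tall lantern and can measured within about 3 mm of their starts.
- **Mug:** it read (0.36, 0.29) against (0.36, 0.30) before. The arm never came near it, and its handle moves this estimate about.
- **Short lantern:** the arm partly hid it at the end, so my last check of its position was before I lowered the fingers over it. It read (0.628–0.630, 0.270–0.272) then, the same as at the start.

**One disagreement:** the reported tool position was 31–37 mm lower than the real fingertips. Both cameras and the contact with the button showed this. I placed the fingertips by what the cameras saw, so the reported z at the end is 0.128. If the judging uses that reported value, the grasp point comes out at 0.147, below the 0.159 limit, and step 2 would fail.

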